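# Unload the cup slide and index it to its notch

## Task

Lift the mug off the round stand on the slide's carriage and set it down gently, upright, on the bench top beside the slide. Then take the carriage by its upright grip post and slide it along the rail until you feel its spring ball drop into the notch. Finish there, still holding the post with the ball in the notch; leave the other things where they are.

Things in the scene. Friction and masses are not known exactly. Their poses are not given: they have to be found in the camera images.
- mug: white mug, 0.17-0.34 kg, 110 mm tall, 110 across the rim, foot 66. Origin at underside level; the mug's axis is at y +13 mm; handle sticks out to -y: 12 mm thick (x -6 to 6), y -42 (wall) to -68, z 34 to 104 mm; pinch it from above at about y -57, z 85. Starts on the carriage's stand, 54 mm up, handle pointing to the slide's +y end or between that and its -x side
- slide: aluminium plate 130x290x12 mm with a steel rail along its y, fixed to the bench; origin under its middle; -x faces the robot. On the rail rides an aluminium carriage, 85 mm along y, top 45 mm above the bench, with a flat round stand (90 mm across, top 54 mm up) centred at x +15 mm and a grip post at x -88 mm. It starts at the +y end
- post_top (a point): middle of the top of the grip post, a black upright post on the carriage, diameter 22 mm, 58 mm tall (foot collar 30 mm wide, 7 mm high); its top is 103 mm, the carriage under it 45 mm above the bench. The point's y axis runs along the rail; the carriage must slide to -y
- carriage (a joint): carriage along the rail in m, 0 (at the slide's +y end) to 0.13, growing towards -y; starts at 0; drags with about 1 N. The notch is somewhere between 0.05 and 0.105, differently each time: a V 16 mm wide in the middle of the dark 210 mm strip that lies on the plate under the ball, on the post's side of the rail
- ball (a joint): spring ball (12 mm; its steel pin stands out of the carriage between stand and post), in m downward: 0 while it runs on the strip, about 0.005 when fully in the notch. From 8 mm before the notch's middle it draws the carriage in with about 5 N; past the middle it holds it back with 10 to 20 N; forced past, the drag is light again
- cup_01: bystander: porcelain teacup with a handle, 114x143x62 mm, origin under its middle
- cup_02: bystander: porcelain bowl, 114x116x56 mm, origin under its middle
- bottle: bystander: plain dark bottle, 40 mm across, 74 mm tall, origin under its middle
- mid_dish: bystander: round white dish, 64x65x26 mm, origin under its middle
- bowl: bystander: porcelain bowl, 108x110x56 mm, origin under its middle
- small_dish: bystander: small round dish, 49x48x20 mm, origin under its middle
- swab: bystander: brown wooden swab stick, 157x49x17 mm, lying, origin under its middle

How it is judged (in metres and radians):
On the way, in this order (a step that is already met when the one before it is completed fails the run):
1. the mug is lifted clear of the stand (height (world z) of mug above 0.064 m and contact force between mug and slide below 0.1 N), for 0.1 s.
2. the mug stands upright on the bench top, let go, clear of the slide (height (world z) of mug between -0.006 and 0.006 m and angle between mug's own z axis and vertical below 0.1 rad and linear speed of mug below 0.03 m/s and contact force between mug and slide below 0.1 N and contact force between mug and the arm below 0.1 N and contact force between mug and the fingers below 0.1 N), for 0.2 s.
3. the fingers hold the grip post with the ball in the notch (value of joint ball above 0.003 m and contact force between slide and the fingers above 3 N and distance between the grasp point and post_top below 0.06 m), for 0.3 s.
At the end, for the whole second after the job is handed in: the fingers hold the grip post (over 3 N) with the carriage still and the ball dropped over 3 mm, so within about 2.5 mm of the notch's middle; the mug stands upright (within 0.1 rad), at rest, on the bench top, touching neither slide nor robot (all of step 2 and all of step 3 and velocity of joint carriage between -0.01 and 0.01 m/s); the arm keeps its last pose, push and grip.
It fails at once if the mug is tipped more than 0.6 rad (angle between mug's own z axis and vertical above 0.6 rad).
It fails at once if the mug is dropped on the bench (it arrives faster than 0.5 m/s) (height (world z) of mug below 0.02 m and linear speed of mug above 0.5 m/s).
It fails at once if a bystander is pushed more than 30 mm from its place (distance of any of cup_01, cup_02, bottle, mid_dish, bowl, small_dish, swab from where it was at the start of the episode above 0.03 m).
It also fails if it takes over 64 s, if anything falls off the work surface, if the arm or the gripper's body presses on something with over 40 N, if the wrist force passes 120 N, or if a joint passes its speed limit or range.

## Robot

A 6-joint arm with a two-finger parallel gripper is mounted at the origin on a cart in front of the work surface, level with it; the furniture and walls round the work are solid. World frame = base frame: x ahead of the robot, y to its left, z up, the work surface at z = 0. Lengths are in m, angles in degrees, forces in N, time in s.
With the tool pointing down it reaches from about 0.275 to 0.725 m from the base axis. Payload 15.9 kg.
Tool frame: the origin (TCP) lies midway between the tips of the shut fingers; the grasp point (between the pads) lies 19 mm behind it (arm.grip_depth is the distance from the TCP to the grasp point, in m); z points along the fingers, y is the direction in which the jaws open and shut (so a half turn about z gives the same grasp; the last joint's range is limited). The gripper opens to 85 mm and grips with 20 to 120 N. Pads are 22 mm wide; open, the fingers measure 114 mm over their backs; the gripper's body (76 mm by 85 mm) begins 54 mm behind the grasp point. The pads swing forward as they close: fully open they stand 13 mm farther back than shut.
Start: joints at [64.63, 12.198, -1.971, 75.831, 0, 90], TCP at [0.214, 0.452, 0.231] pointing down, gripper open.
Joint ranges: [-170.91, 170.91], [-42.67, 98.43], [-65.05, 77.54], [-120.47, 116.71], [-90, 82.35], [-180, 180]. Speed limits (degrees/s): [108.29, 108.29, 136.94, 147.25, 180, 180].

## Interface

Orientations are given as [roll, pitch, yaw] about the fixed x, y, z axes, in that order (R = Rz(yaw) Ry(pitch) Rx(roll)).
In Python, from bench import arm gives the robot as it stands.
- The arm moves only by the tool servo_tool, never from a script. Its argument "moves" is one flat list of numbers, 7 for each row, row after row: the opening, from 0 (shut) to 1 (fully open), then the shift along the tool's x, y, z scaled (see below), then the turn, a rotation vector about the tool's x, y, z scaled (see below). A call has 1 to 12 rows; each row is the pose to reach, as a shift and turn from the pose commanded when the call began, along the tool's axes at that moment, turning the shorter way round; what a row does not reach only later rows make up. The controller multiplies each number of a shift by 50 cm and each number of a turn by pi rad. A row lasts 1/10 s, in which the tool goes at most 50 mm and 8.59 degrees, less where a joint would pass 70% of its speed; a pose out of reach is approached as far as the arm can. A call with a number of a shift or a turn outside -1 to 1 is refused whole. A call with a gripper value outside its range is refused whole. The fingers move at their own pace and stop on an object; "force" is the grip in N (left out, the last holds). Time passes only in rows, so rows that repeat a pose let the fingers close. It gives the time, the measured TCP pose, the force and the opening at its end, in the units of the state.
- arm.observe(): the state, without advancing time (a new reading comes with each control period).
- arm.get_image(name): name is "scene" or "top" or "wrist"; returns a dict with "color" (420x560x3 uint8, red, green, blue), "vertical_fov" (degrees; the focal length in pixels is half the picture's height over the tangent of half this angle, whatever the lens; pixels are square), "cx", "cy" (the principal point, pixels), "distortion" ([k1, k2, p1, p2, k3] as OpenCV has them; the pictures are not rectified), "R" (3x3) and "t" (3): a world point X has camera coordinates R X + t. Camera axes: x right, y down, z forward; pixel columns grow to the right and rows downward; lengths in m; the calibration is good to about 2 mm. A picture is of the moment at which its call begins. There is no depth.
- arm.close_job(): hands the job in, once; it reports no verdict.
Trained networks look in a picture, given as the dict that the camera call returned (one of the last four; its "shot" number tells which), for a name from the list of things; names that differ only in an ending like _2 or _b are one class to them, and where a whole thing is asked for, a point or a joint stands for the part that bears it (a point fixed in the world has none). Each returns a list of dicts, best first, with "score" (0 to 1); they miss things now and then, are a little off and sometimes report something else, mostly with a low value. They report only what shows in the picture. A call takes as long as a camera call.
- arm.boxes_of(picture, thing): "point" ([x, y, z] in m, in the coordinates of the camera as it stood for that picture, good to about 4 mm: the middle of the surface that is visible of it).
- arm.regions_of(picture, thing): "pixels" (420x560 bool, what is visible of it).
- arm.place_of(picture, thing): "point" ([x, y, z] in m, in the coordinates of the camera as it stood for that picture, good to about 4 mm: a listed point, or the origin of a listed thing).
The state is a dict: "time_s": time; "joints": joint angles; "joint_velocities": joint speeds; "joint_efforts": joint torques, N m; "tcp_pos": TCP position; "tool_rot": TCP orientation; "ft_force": force on the tool from outside, world axes, zero at the start; "wrist_torque": the same for the moment, N m; "grip_width": finger opening in m.
Only numpy, scipy, OpenCV 4.12 (cv2) and the standard library are available. Lean on these libraries where they do the work, as an engineer would, in place of code of your own. Each camera call takes 0.05 s, during which the arm holds its last target.

## Working session

There is one attempt and no reset: what is moved stays moved. The work goes in short steps, Python scripts to look and compute and a tool call to move; the robot and the scene stay as the last step left them, time stands still between calls to the robot, and variables do not carry over. Pictures are saved under pics/ and viewed, and the job is handed in when it is done.

Besides the shell and the picture viewer there is one more tool, called after "Call:" by a JSON object that holds its "op" and its "data", one argument or row to a line. servo_tool: Moves the arm, as the interface text tells. Its arguments: {"type":"object","properties":{"moves":{"type":"array"},"force":{"type":"number"}},"required":["moves"]}

```bash
ls; mkdir -p pics
cat > h.py <<'E'
from bench import arm
import numpy as np, cv2
def snap(n,f):
    p=arm.get_image(n); cv2.imwrite('pics/'+f,p['color'][:,:,::-1]); return p
def w(p,c):
    return np.array(p['R']).T@(np.array(c)-np.array(p['t']))
E
python3 - <<'E'
from h import *
print(arm.observe())
for n in ['scene','top']:
    p=snap(n,n+'0.png')
    print(n,p['vertical_fov'],p['t'],p['R'])
    for th in ['mug','slide','post_top','cup_01','cup_02','bottle','mid_dish','bowl','small_dish','swab']:
        print(th,[(round(d['score'],2),w(p,d['point']).round(4)) for d in arm.place_of(p,th)[:2]],[w(p,d['point']).round(3) for d in arm.boxes_of(p,th)[:1]])
E
```

```text
pics
{'time_s': 0.0, 'joints': array([ 6.46275240e+01,  1.22246446e+01, -2.00877531e+00,  7.58306872e+01,
       -1.56231820e-03,  8.99988814e+01]), 'joint_velocities': array([-0.00923367,  0.01607343, -0.10828072, -0.07567101,  0.03078575,
       -0.06895303]), 'joint_efforts': array([ 5.18932138e-03, -6.86162853e+01,  4.87118626e+01,  1.74416421e-02,
        2.51667734e-04, -2.59765159e-05]), 'tcp_pos': array([0.21411278, 0.45146001, 0.23081384]), 'tool_rot': array([-1.79935893e+02,  1.56106561e-03,  1.54628644e+02]), 'ft_force': array([ 0.56654327, -0.45096958,  0.83858658]), 'wrist_torque': array([-0.03306495, -0.00108902,  0.01258396]), 'grip_width': 0.08539737531251379}
scene 55.42849137519854 [-0.39851642  0.34378836  0.72262896] [[ 0.53922816 -0.84196316 -0.01819448]
 [-0.50540066 -0.30624686 -0.80671125]
 [ 0.67364914  0.44419692 -0.59066566]]
mug [(0.63, array([0.5978, 0.0384, 0.0538]))] [array([0.587, 0.02 , 0.131])]
slide [(0.66, array([ 5.479e-01, -2.040e-02,  5.000e-04])), (0.21, array([ 0.3963, -0.1479,  0.0004]))] [array([ 0.521, -0.041,  0.013])]
post_top [(0.89, arr
[... 1150 characters left out ...]
.515 , 0.0911, 0.1049]))] [array([0.54 , 0.067, 0.047])]
cup_01 [(0.81, array([ 0.7534, -0.1912, -0.0011])), (0.71, array([0.6013, 0.0434, 0.0507]))] [array([ 0.737, -0.371,  0.023])]
cup_02 [(0.81, array([ 0.7534, -0.1912, -0.0011])), (0.71, array([0.6013, 0.0434, 0.0507]))] [array([ 0.737, -0.371,  0.023])]
bottle [(0.88, array([0.7325, 0.1474, 0.0039]))] [array([0.726, 0.142, 0.051])]
mid_dish [] [array([ 0.673, -0.093,  0.007])]
bowl [(0.56, array([ 5.36e-01, -3.70e-01,  1.00e-04]))] [array([ 0.542, -0.384,  0.016])]
small_dish [(0.63, array([ 0.4246, -0.2688, -0.0008]))] [array([ 0.43 , -0.268,  0.002])]
swab [(0.62, array([ 0.4001, -0.1487,  0.0025]))] [array([ 0.394, -0.156,  0.019])]
```

View pics/scene0.png

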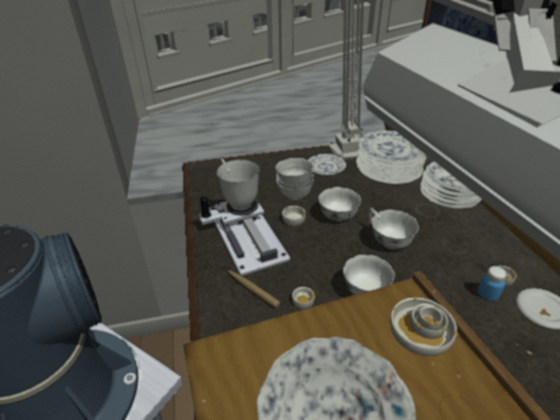

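View pics/top0.png

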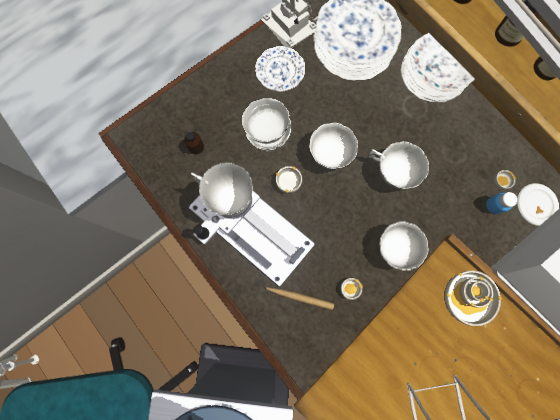

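The scene camera shows the mug on the carriage at (238,180), its handle at (223,161) and the post at (206,207). In the top view the mug is at (227,190), its handle at (197,177), the post at (202,231), and there is free bench near (345,235).

I'll estimate the handle direction next and hover for a wrist view.

```bash
cat >> h.py <<'E'
from scipy.spatial.transform import Rotation as Ro
def plan(pos,yaw):
    s=arm.observe(); R0=Ro.from_euler('xyz',s['tool_rot'],degrees=True)
    R1=Ro.from_euler('xyz',[180,0,yaw],degrees=True)
    d=R0.inv().apply(np.array(pos)-s['tcp_pos'])/0.5
    r=(R0.inv()*R1).as_rotvec()/np.pi
    print('move',d.round(4),r.round(4), 'rows>=',np.linalg.norm(d)*10, np.linalg.norm(r)*180/8.59)
def ray(p,u,v,z):
    f=p['color'].shape[0]/2/np.tan(np.radians(p['vertical_fov']/2))
    K=np.array([[f,0,p['cx']],[0,f,p['cy']],[0,0,1]])
    q=cv2.undistortPoints(np.array([[[float(u),float(v)]]]),K,np.array(p['distortion']))[0,0]
    R=np.array(p['R']);d=R.T@np.array([q[0],q[1],1]);o=-R.T@np.array(p['t'])
    return o+d*(z-o[2])/d[2]
def proj(p,X):
    f=p['color'].shape[0]/2/np.tan(np.radians(p['vertical_fov']/2))
    K=np.array([[f,0,p['cx']],[0,f,p['cy']],[0,0,1]])
    return cv2.projectPoints(np.array(X,float).reshape(-1,1,3),cv2.Rodrigues(np.array(p['R']))[0],np.array(p['t']),K,np.array(p['distortion']))[0][:,0]
E
python3 - <<'E'
from h import *
p=snap('top','t1.png')
c=p['color'][:,:,::-1]
cv2.imwrite('pics/t1c.png',cv2.resize(c[130:300,160:330],None,fx=3.5,fy=3.5,interpolation=cv2.INTER_CUBIC))
for (u,v) in [(197,177),(194,175)]: print(ray(p,u,v,.15))
plan([0.62,0.10,0.30],69)
print(arm.observe()['time_s'])
E
```

```text
[0.61535751 0.09489932 0.15      ]
[0.61898391 0.10181461 0.15      ]
move [-1.0347 -0.2879 -0.1374] [-0.      0.      0.4757] rows>= 10.827759648778034 9.968495371482373
2.15
```

View pics/t1c.png

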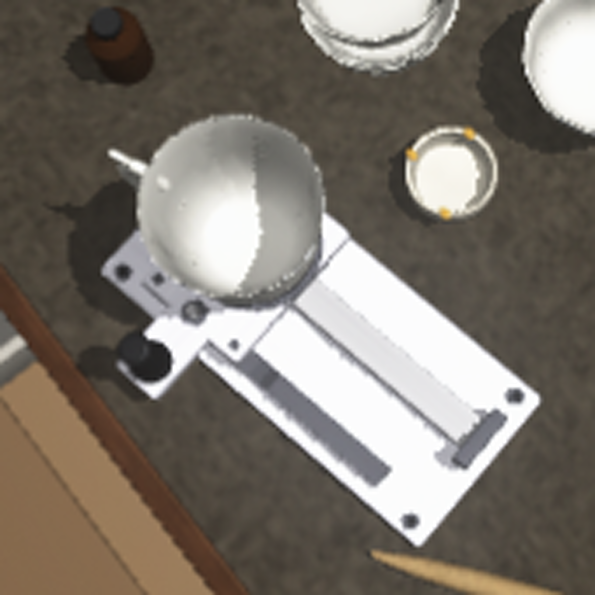

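The top crop shows the handle as a thin bar from about (145,178) to (110,153), the strip end at (385,475) and a darker spot on the strip at (262,372). Now to hover.

Call:
{"op": "servo_tool", "data": {
  "moves": [1, -0.99, -0.29, -0.14, 0, 0, 0.475, 1, -0.99, -0.29, -0.14, 0, 0, 0.475, 1, -0.99, -0.29, -0.14, 0, 0, 0.475, 1, -0.99, -0.29, -0.14, 0, 0, 0.475, 1, -0.99, -0.29, -0.14, 0, 0, 0.475, 1, -0.99, -0.29, -0.14, 0, 0, 0.475, 1, -0.99, -0.29, -0.14, 0, 0, 0.475, 1, -0.99, -0.29, -0.14, 0, 0, 0.475, 1, -0.99, -0.29, -0.14, 0, 0, 0.475, 1, -0.99, -0.29, -0.14, 0, 0, 0.475, 1, -0.99, -0.29, -0.14, 0, 0, 0.475, 1, -0.99, -0.29, -0.14, 0, 0, 0.475]
}}

```text
time_s: 3.35
tcp_pos: [0.6011, 0.1064, 0.3005]
tool_rot: [-180.0, 0.0, 68.9]
ft_force: [-0.4, 0.7, -0.3]
grip_width: 0.0853
```

Run:
```python
from h import *
s=arm.observe();print(s['tcp_pos'],s['tool_rot'],s['joints'].round(1))
p=snap('wrist','w1.png')
print(-np.array(p['R']).T@p['t'])
for th in ['mug','post_top','slide']: print(th,[(round(d['score'],2),w(p,d['point']).round(4)) for d in arm.place_of(p,th)[:2]])
```

```text
[0.60113053 0.10638359 0.30053537] [-1.79982363e+02  3.45501455e-02  6.89419508e+01] [ 10.   26.9  28.8  91.9  -0.  121.1]
[0.62483869 0.16743318 0.44241529]
mug [(0.66, array([0.6006, 0.043 , 0.0561]))]
post_top []
slide []
```

View pics/w1.png

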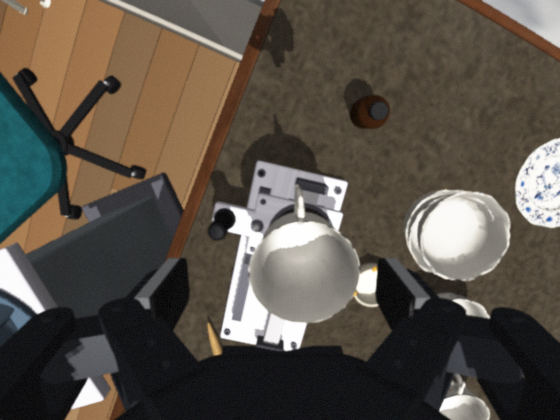

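The wrist view shows the handle from (296,185) to (300,220), with the mug rim around (304,270). I'll measure at pixel level.

Run:
```python
from h import *
p=snap('wrist','w2.png')
m=arm.regions_of(p,'mug')[0]['pixels']
cv2.imwrite('pics/w2c.png',np.hstack([cv2.resize(p['color'][165:335,230:380,::-1],None,fx=2.6,fy=2.6,interpolation=cv2.INTER_CUBIC),cv2.resize(np.repeat(m[165:335,230:380,None]*np.uint8(255),3,2),None,fx=2.6,fy=2.6)]))
for v in range(180,230,3):
    u=np.where(m[v])[0]; print(v,u.min() if len(u) else None,u.max() if len(u) else None)
# model overlay fit: mask contour vs yaw using simple silhouettes
from scipy.optimize import minimize
th=np.linspace(0,2*np.pi,60)
def sil(x,y,yaw,S=3):
    R=Ro.from_euler('z',yaw).as_matrix(); im=np.zeros((420*S,560*S),np.uint8)
    def P(L): 
        X=(R@np.array(L).T).T+[x,y,.054]; return (proj(p,X)*S).round().astype(int)
    pts=[]
    for r,z in [(.055,.11),(.033,0)]:
        pts+= [[r*np.cos(t),.013+r*np.sin(t),z] for t in th]
    # cup as hull
    cv2.fillConvexPoly(im,cv2.convexHull(P(pts)),255)
    b=[[a,yy,z] for a in(-.006,.006) for yy in(-.036,-.068) for z in(.045,.1)]
    cv2.fillConvexPoly(im,cv2.convexHull(P(b)),255)
    return cv2.resize(im,(560,420),interpolation=cv2.INTER_AREA)/255.
def cost(q): return np.abs(sil(q[0]/1000,q[1]/1000,q[2]/50)-m).sum()
best=None
for y0 in np.radians([130,145,160,175,190]):
    r=minimize(cost,[600,40,y0*50],method='Nelder-Mead',options=dict(initial_simplex=np.array([[600,40,y0*50],[610,40,y0*50],[600,50,y0*50],[600,40,y0*50+8]]),maxiter=120))
    print(r.fun,r.x[:2],np.degrees(r.x[2]/50))
    if best is None or r.fun<best.fun: best=r
c=p['color'][:,:,::-1].copy()
s=sil(best.x[0]/1000,best.x[1]/1000,best.x[2]/50)>.5
cs,_=cv2.findContours(s.astype(np.uint8),cv2.RETR_EXTERNAL,cv2.CHAIN_APPROX_NONE)
cv2.drawContours(c,cs,-1,(0,0,255),1)
cv2.imwrite('pics/w2o.png',cv2.resize(c[165:335,230:380],None,fx=3.4,fy=3.4,interpolation=cv2.INTER_NEAREST))
```

```text
180 None None
183 None None
186 299 299
189 298 302
192 298 304
195 298 305
198 297 305
201 297 306
204 297 306
207 297 306
210 297 307
213 296 308
216 289 317
219 284 324
222 279 328
225 276 332
228 272 335
486.42352941176466 [599.04573026  44.35130523] 164.29978621193717
484.09019607843135 [598.93808563  44.37223992] 164.42316216936885
478.8588235294118 [599.02356405  44.35949189] 164.78407081980527
652.4666666666667 [600.31001876  46.00042616] 165.69610267691095
1066.8862745098038 [594.64166957  44.92141492] 184.81729687796445
```

View pics/w2o.png

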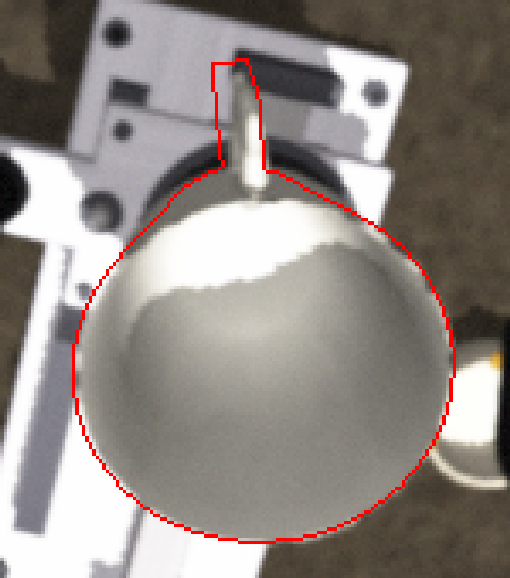

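View pics/w2c.png

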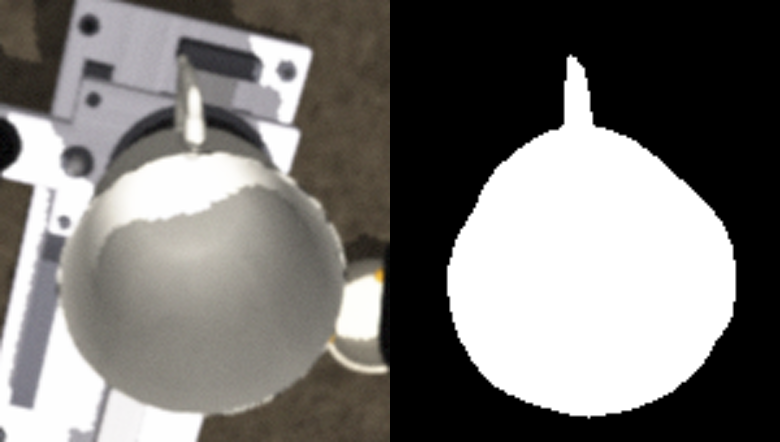

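Run:
```python
from h import *
p=arm.get_image('wrist')
for yaw in (150,155,160,165):
    R=Ro.from_euler('z',yaw,degrees=True).as_matrix()
    ax=np.array([.5956,.0318,.054]); 
    for L in [(0,-.057,.104),(0,-.057,.085),(0,-.068,.07),(0,-.042,.1),(0,-.068,.095)]:
        X=ax+R@(np.array(L)-[0,.013,0]); print(yaw,L,X.round(4),proj(p,X).round(1))
c=p['color'][:,:,::-1]
cv2.imwrite('pics/w3c.png',cv2.resize(c[175:230,270:335],None,fx=10,fy=10,interpolation=cv2.INTER_CUBIC))
```

```text
150 (0, -0.057, 0.104) [0.6306 0.0924 0.158 ] [[320.2 205.5]]
150 (0, -0.057, 0.085) [0.6306 0.0924 0.139 ] [[318. 201.]]
150 (0, -0.068, 0.07) [0.6361 0.1019 0.124 ] [[318.3 187.5]]
150 (0, -0.042, 0.1) [0.6231 0.0794 0.154 ] [[316.7 219.5]]
150 (0, -0.068, 0.095) [0.6361 0.1019 0.149 ] [[321.3 192.3]]
155 (0, -0.057, 0.104) [0.6252 0.0952 0.158 ] [[313.7 204.8]]
155 (0, -0.057, 0.085) [0.6252 0.0952 0.139 ] [[311.9 200.3]]
155 (0, -0.068, 0.07) [0.6298 0.1052 0.124 ] [[311.6 186.7]]
155 (0, -0.042, 0.1) [0.6188 0.0816 0.154 ] [[311.8 219. ]]
155 (0, -0.068, 0.095) [0.6298 0.1052 0.149 ] [[314.  191.4]]
160 (0, -0.057, 0.104) [0.6195 0.0976 0.158 ] [[307.2 204.6]]
160 (0, -0.057, 0.085) [0.6195 0.0976 0.139 ] [[305.7 200.1]]
160 (0, -0.068, 0.07) [0.6233 0.1079 0.124 ] [[304.7 186.5]]
160 (0, -0.042, 0.1) [0.6144 0.0835 0.154 ] [[306.8 218.8]]
160 (0, -0.068, 0.095) [0.6233 0.1079 0.149 ] [[306.6 191.2]]
165 (0, -0.057, 0.104) [0.6137 0.0994 0.158 ] [[300.7 205. ]]
165 (0, -0.057, 0.085) [0.6137 0.0994 0.139 ] [[299.6 200.5]]
165 (0, -0.068, 0.07) [0.6166 0.11   0.124 ] [[297.9 186.9]]
165 (0, -0.042, 0.1) [0.6098 0.0849 0.154 ] [[301.8 219.1]]
165 (0, -0.068, 0.095) [0.6166 0.11   0.149 ] [[299.2 191.6]]
```

View pics/w3c.png

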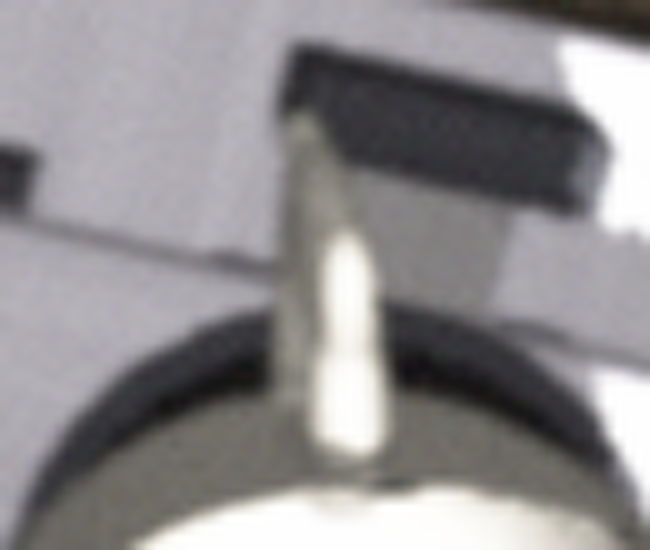

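The fit gives a mug yaw of about 162° and a pinch point near (0.617, 0.099, 0.139), so I need tool yaw 72.

Run:
```python
from h import *
plan([0.6175,0.0995,0.21],72)
plan([0.6175,0.0995,0.12],72)
```

```text
move [-0.0054  0.042   0.1833] [ 0.0001 -0.0001 -0.0155] rows>= 1.8813492118891024 0.32525003467989166
move [-0.0054  0.042   0.3633] [ 0.0001 -0.0001 -0.0155] rows>= 3.657577001022561 0.32525003467989166
```

Call:
{"op": "servo_tool", "data": {
  "moves": [1, -0.0054, 0.042, 0.1, 0, 0, -0.0168, 1, -0.0054, 0.042, 0.1833, 0, 0, -0.0168, 1, -0.0054, 0.042, 0.24, 0, 0, -0.0168, 1, -0.0054, 0.042, 0.3, 0, 0, -0.0168, 1, -0.0054, 0.042, 0.34, 0, 0, -0.0168, 1, -0.0054, 0.042, 0.363, 0, 0, -0.0168, 1, -0.0054, 0.042, 0.363, 0, 0, -0.0168]
}}

```text
time_s: 4.4
tcp_pos: [0.6171, 0.0989, 0.1188]
tool_rot: [-179.9, 0.0, 72.2]
ft_force: [0.1, -0.0, 0.3]
grip_width: 0.0854
```

Run:
```python
from h import *
s=arm.observe();print(s['tcp_pos'],s['tool_rot'],s['ft_force'])
p=snap('wrist','w4.png');
cv2.imwrite('pics/w4c.png',cv2.resize(p['color'][120:420,150:430,::-1],None,fx=2,fy=2,interpolation=cv2.INTER_CUBIC))
q=snap('scene','s4.png');cv2.imwrite('pics/s4c.png',cv2.resize(q['color'][110:260,170:340,::-1],None,fx=3.5,fy=3.5,interpolation=cv2.INTER_CUBIC))
```

```text
[0.6170996  0.09893032 0.11881356] [-1.79902447e+02  4.83931770e-02  7.21897465e+01] [ 0.10679138 -0.01045559  0.25418778]
```

View pics/w4c.png

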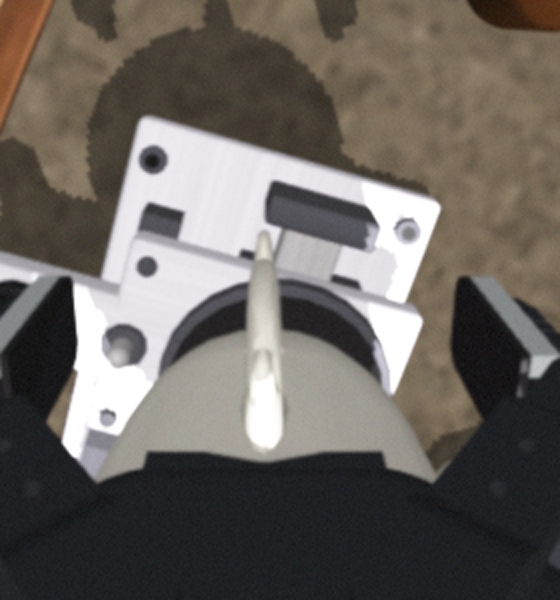

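View pics/s4c.png

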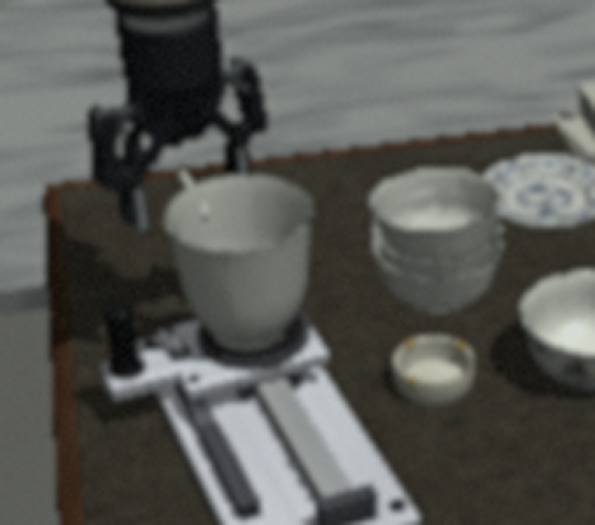

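The fingers straddle the handle, which is centred at about (263,340) in the crop. Closing now.

Call:
{"op": "servo_tool", "data": {
  "moves": [0, 0, 0, 0, 0, 0, 0, 0, 0, 0, 0, 0, 0, 0, 0, 0, 0, 0, 0, 0, 0, 0, 0, 0, 0, 0, 0, 0, 0, 0, 0, 0, 0, 0, 0, 0, 0, 0, 0, 0, 0, 0, 0, 0, 0, 0, 0, 0, 0, 0, 0, 0, 0, 0, 0, 0, 0, 0, 0, 0, 0, 0, 0, 0, 0, 0, 0, 0, 0, 0],
  "force": 70
}}

```text
time_s: 5.5
tcp_pos: [0.6181, 0.0987, 0.1199]
tool_rot: [180.0, -0.0, 72.2]
ft_force: [-0.2, 1.0, 2.7]
grip_width: 0.0066
```

Call:
{"op": "servo_tool", "data": {
  "moves": [0, 0, 0, -0.005, 0, 0, 0, 0, 0, 0, -0.015, 0, 0, 0, 0, 0, 0, -0.03, 0, 0, 0, 0, 0, 0, -0.045, 0, 0, 0, 0, 0, 0, -0.06, 0, 0, 0, 0, 0, 0, -0.06, 0, 0, 0]
}}

```text
time_s: 6.1
tcp_pos: [0.6187, 0.0987, 0.1513]
tool_rot: [179.9, -0.1, 72.2]
ft_force: [0.1, -0.4, -1.9]
grip_width: 0.0063
```

Run:
```python
from h import *
s=arm.observe();print(s['tcp_pos'],s['tool_rot'],s['ft_force'],s['grip_width'])
q=snap('scene','s5.png');cv2.imwrite('pics/s5c.png',cv2.resize(q['color'][90:260,170:340,::-1],None,fx=3.5,fy=3.5,interpolation=cv2.INTER_CUBIC))
```

```text
[0.618697   0.09873904 0.15129159] [ 1.79896065e+02 -5.06342384e-02  7.21502696e+01] [ 0.09004542 -0.39668764 -1.90404309] 0.006324702454960345
```

View pics/s5c.png

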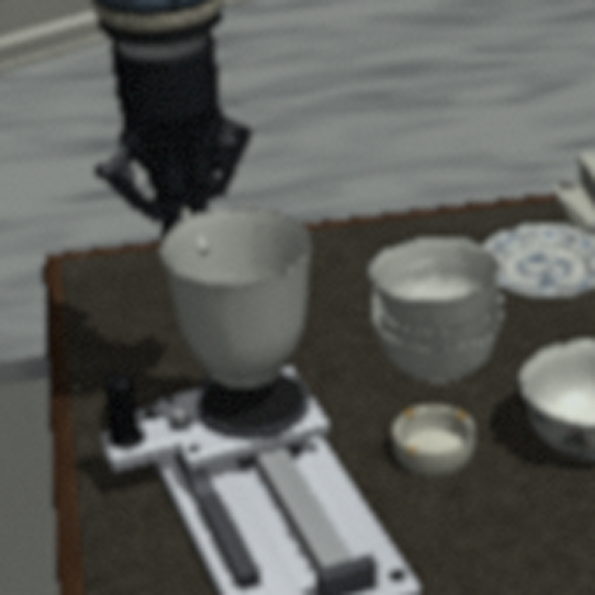

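The mug is lifted and hanging upright. I'll carry it to the free spot, with the axis near (0.60, -0.20).

Call:
{"op": "servo_tool", "data": {
  "moves": [0, 0, 0, -0.03, 0, 0, 0, 0, -0.02, 0.007, -0.06, 0, 0, 0, 0, -0.055, 0.018, -0.08, 0, 0, 0, 0, -0.1, 0.034, -0.08, 0, 0, 0, 0, -0.15, 0.05, -0.08, 0, 0, 0, 0, -0.2, 0.067, -0.08, 0, 0, 0, 0, -0.25, 0.084, -0.08, 0, 0, 0, 0, -0.3, 0.1, -0.08, 0, 0, 0, 0, -0.35, 0.117, -0.08, 0, 0, 0, 0, -0.395, 0.133, -0.08, 0, 0, 0, 0, -0.425, 0.143, -0.08, 0, 0, 0, 0, -0.438, 0.147, -0.08, 0, 0, 0],
  "force": 70
}}

```text
time_s: 7.35
tcp_pos: [0.6205, -0.1341, 0.1895]
tool_rot: [-180.0, 0.0, 72.1]
ft_force: [-0.5, -0.8, -2.3]
grip_width: 0.0067
```

Run:
```python
from h import *
s=arm.observe();print(s['tcp_pos'],s['tool_rot'],s['ft_force'],s['grip_width'])
q=snap('scene','s6.png');cv2.imwrite('pics/s6c.png',cv2.resize(q['color'][90:320,170:420,::-1],None,fx=2.5,fy=2.5,interpolation=cv2.INTER_CUBIC))
snap('top','t6.png')
```

```text
[ 0.62052385 -0.13412183  0.18953298] [-1.79978429e+02  1.05061706e-02  7.20598773e+01] [-0.52348851 -0.79905885 -2.29801133] 0.006747721012651371
```

View pics/s6c.png

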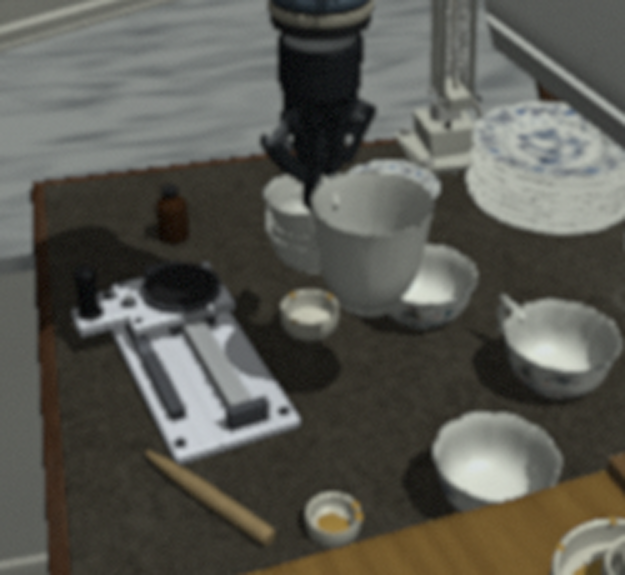

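View pics/t6.png

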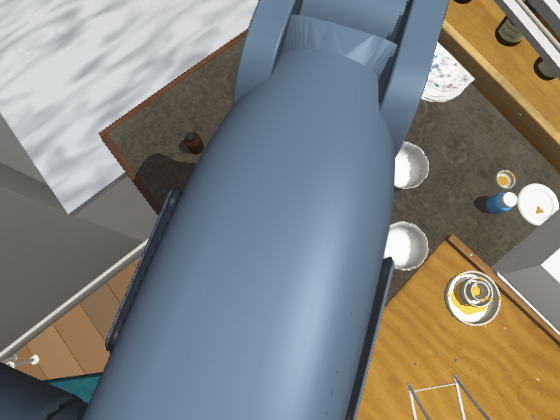

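The mug hangs upright over clear bench, with the mid_dish to its side at (310,315). Lowering most of the way.

Call:
{"op": "servo_tool", "data": {
  "moves": [0, 0, 0, 0.03, 0, 0, 0, 0, 0, 0, 0.08, 0, 0, 0, 0, 0, 0, 0.13, 0, 0, 0, 0, 0, 0, 0.17, 0, 0, 0, 0, 0, 0, 0.2, 0, 0, 0, 0, 0, 0, 0.21, 0, 0, 0, 0, 0, 0, 0.21, 0, 0, 0]
}}

```text
time_s: 8.15
tcp_pos: [0.6206, -0.1315, 0.0845]
tool_rot: [-179.9, -0.0, 72.2]
ft_force: [-0.7, 0.5, -1.6]
grip_width: 0.0067
```

Run:
```python
from h import *
s=arm.observe();print(s['tcp_pos'],s['tool_rot'],s['ft_force'],s['grip_width'])
q=snap('scene','s7.png');cv2.imwrite('pics/s7c.png',cv2.resize(q['color'][130:280,230:400,::-1],None,fx=3.5,fy=3.5,interpolation=cv2.INTER_CUBIC))
print([(d['score'],w(q,d['point']).round(4)) for d in arm.place_of(q,'mug')[:2]])
```

```text
[ 0.62059233 -0.13147287  0.084473  ] [-1.79941909e+02 -2.62791361e-03  7.22041807e+01] [-0.70629702  0.4848849  -1.58274725] 0.006658044175387253
[(0.74, array([ 0.603 , -0.19  ,  0.0179]))]
```

View pics/s7c.png

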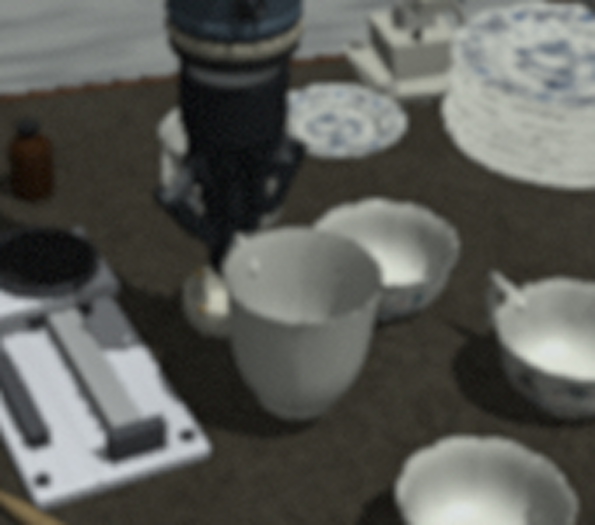

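Call:
{"op": "servo_tool", "data": {
  "moves": [0, 0, 0, 0.01, 0, 0, 0, 0, 0, 0, 0.02, 0, 0, 0, 0, 0, 0, 0.026, 0, 0, 0, 0, 0, 0, 0.03, 0, 0, 0, 0, 0, 0, 0.032, 0, 0, 0, 0, 0, 0, 0.034, 0, 0, 0, 0, 0, 0, 0.034, 0, 0, 0]
}}

```text
time_s: 8.95
tcp_pos: [0.6209, -0.1323, 0.0678]
tool_rot: [-180.0, -0.0, 72.2]
ft_force: [0.7, -0.3, -2.4]
grip_width: 0.0065
```

Call:
{"op": "servo_tool", "data": {
  "moves": [0, 0, 0, 0.002, 0, 0, 0, 0, 0, 0, 0.003, 0, 0, 0, 0, 0, 0, 0.004, 0, 0, 0, 0, 0, 0, 0.004, 0, 0, 0]
}}

```text
time_s: 9.35
tcp_pos: [0.621, -0.1323, 0.066]
tool_rot: [180.0, -0.0, 72.2]
ft_force: [-0.1, 2.0, 0.9]
grip_width: 0.0064
```

Call:
{"op": "servo_tool", "data": {
  "moves": [0, 0, 0, 0.001, 0, 0, 0, 0, 0, 0, 0.002, 0, 0, 0, 0, 0, 0, 0.002, 0, 0, 0]
}}

```text
time_s: 9.65
tcp_pos: [0.6215, -0.1321, 0.0658]
tool_rot: [179.9, -0.0, 72.2]
ft_force: [-1.5, 4.0, 9.5]
grip_width: 0.0063
```

Run:
```python
from h import *
q=snap('scene','s8.png');cv2.imwrite('pics/s8c.png',cv2.resize(q['color'][130:280,230:400,::-1],None,fx=3.5,fy=3.5,interpolation=cv2.INTER_CUBIC))
s=arm.observe();print(s['tcp_pos'],s['ft_force'])
print([(d['score'],w(q,d['point']).round(4)) for d in arm.place_of(q,'mug')[:2]])
```

```text
[ 0.62149857 -0.13205909  0.06577095] [-0.65112632  5.03636489 10.68995275]
[(0.8, array([ 0.5987, -0.1896,  0.0037]))]
```

View pics/s8c.png

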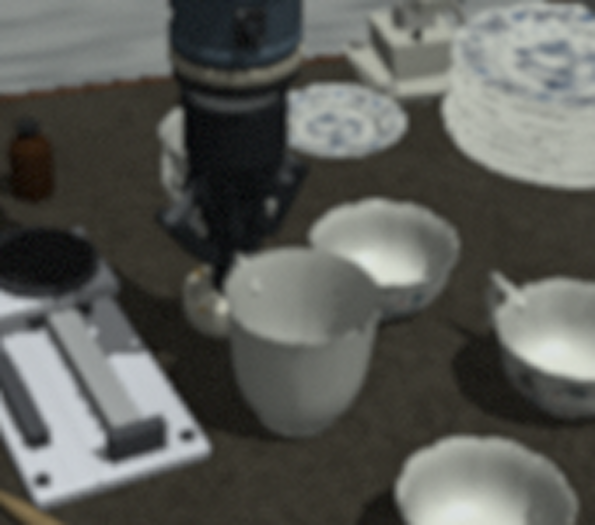

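The mug is on the bench with about 10 N of contact. Backing off 0.5 mm, then opening.

Call:
{"op": "servo_tool", "data": {
  "moves": [0, 0, 0, -0.001, 0, 0, 0, 1, 0, 0, -0.001, 0, 0, 0, 1, 0, 0, -0.001, 0, 0, 0, 1, 0, 0, -0.001, 0, 0, 0, 1, 0, 0, -0.001, 0, 0, 0, 1, 0, 0, -0.001, 0, 0, 0, 1, 0, 0, -0.001, 0, 0, 0, 1, 0, 0, -0.001, 0, 0, 0]
}}

```text
time_s: 10.55
tcp_pos: [0.6209, -0.1324, 0.0653]
tool_rot: [-180.0, 0.0, 72.2]
ft_force: [0.5, -1.2, -0.4]
grip_width: 0.0856
```

Run:
```python
from h import *
q=snap('scene','s9.png');cv2.imwrite('pics/s9c.png',cv2.resize(q['color'][130:280,230:400,::-1],None,fx=3.5,fy=3.5,interpolation=cv2.INTER_CUBIC))
p=snap('wrist','w9.png')
s=arm.observe();print(s['tcp_pos'],s['ft_force'])
print([(d['score'],w(q,d['point']).round(4)) for d in arm.place_of(q,'mug')[:2]])
```

```text
[ 0.62086009 -0.13235975  0.06530589] [-0.20079805 -0.75755757 -1.26117188]
[(0.72, array([ 0.6006, -0.1912,  0.0034]))]
```

View pics/s9c.png

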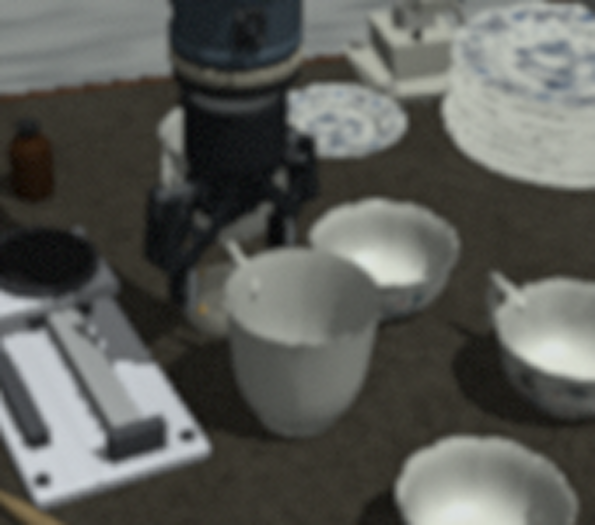

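View pics/w9.png

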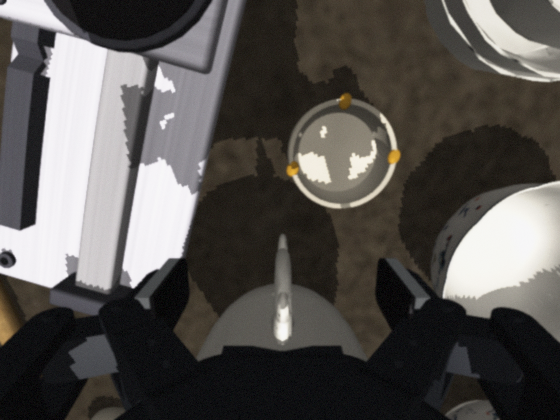

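The mug stands upright and released, its handle free between the open fingers at (283,290) in the wrist view. Raising, then going to the post.

Call:
{"op": "servo_tool", "data": {
  "moves": [1, 0, 0, -0.02, 0, 0, 0, 1, 0, 0, -0.06, 0, 0, 0, 1, 0, 0, -0.14, 0, 0, 0, 1, 0, 0, -0.22, 0, 0, 0, 1, 0, 0, -0.3, 0, 0, 0, 1, 0, 0, -0.34, 0, 0, 0, 1, 0, 0, -0.34, 0, 0, 0]
}}

```text
time_s: 11.4
tcp_pos: [0.6221, -0.1326, 0.2395]
tool_rot: [179.7, -0.0, 72.2]
ft_force: [0.5, -0.6, -0.8]
grip_width: 0.0852
```

Run:
```python
from h import *
q=snap('scene','s10.png')
print([(d['score'],w(q,d['point']).round(4)) for d in arm.place_of(q,'post_top')[:2]])
# slide yaw from plate/strip via fits: overlay check
p0=np.array([.5138,.0905])
plan([.5138,.0905,.235],147)
```

```text
[(0.85, array([0.512 , 0.0883, 0.0997]))]
move [ 0.3586 -0.3407  0.0012] [ 2.000e-04  1.000e-04 -4.158e-01] rows>= 4.946544306006986 8.713366306980737
```

Call:
{"op": "servo_tool", "data": {
  "moves": [1, 0.3586, -0.3407, 0, 0, 0, -0.4158, 1, 0.3586, -0.3407, 0, 0, 0, -0.4158, 1, 0.3586, -0.3407, 0, 0, 0, -0.4158, 1, 0.3586, -0.3407, 0, 0, 0, -0.4158, 1, 0.3586, -0.3407, 0, 0, 0, -0.4158, 1, 0.3586, -0.3407, 0, 0, 0, -0.4158, 1, 0.3586, -0.3407, 0, 0, 0, -0.4158, 1, 0.3586, -0.3407, 0, 0, 0, -0.4158, 1, 0.3586, -0.3407, 0, 0, 0, -0.4158, 1, 0.3586, -0.3407, 0, 0, 0, -0.4158, 1, 0.3586, -0.3407, 0, 0, 0, -0.4158]
}}

```text
time_s: 12.6
tcp_pos: [0.5132, 0.0904, 0.2346]
tool_rot: [-180.0, -0.1, 146.8]
ft_force: [0.4, -0.4, 0.4]
grip_width: 0.0856
```

Run:
```python
from h import *
s=arm.observe();print(s['tcp_pos'],s['tool_rot'],s['joints'].round(0))
p=snap('wrist','w11.png')
for th in ['post_top','slide','ball']: print(th,[(round(d['score'],2),w(p,d['point']).round(4)) for d in arm.place_of(p,th)[:2]])
print(proj(p,[.5138,.0905,.103]))
```

```text
[0.51324268 0.09044684 0.23463072] [-1.79951474e+02 -5.14671654e-02  1.46801027e+02] [10. 15.  2. 77. -0. 43.]
post_top [(0.93, array([0.5144, 0.0901, 0.1041]))]
slide [(0.77, array([ 0.5519, -0.0228, -0.0013]))]Traceback (most recent call last):
  File "<stdin>", line 4, in <module>
ValueError: it knows: bottle, bowl, cup, mid_dish, mug, post_top, slide, small_dish, swab
```

View pics/w11.png

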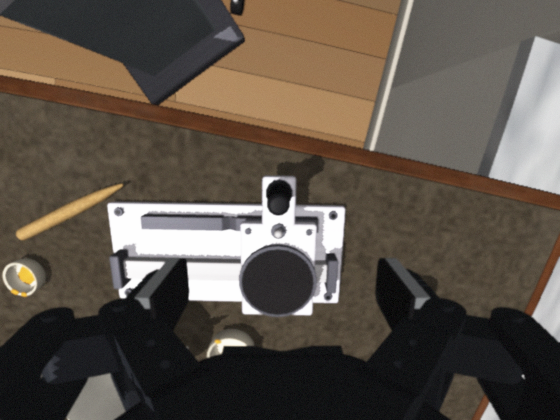

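The wrist view shows the post at (279,197), the ball pin at (279,231), and the strip with a break near (227,224). I'll locate the notch relative to the post.

Run:
```python
from h import *
p=snap('wrist','w12.png')
cv2.imwrite('pics/w12c.png',cv2.resize(p['color'][170:250,100:360,::-1],None,fx=3,fy=3,interpolation=cv2.INTER_CUBIC))
print(proj(p,[.514,.0905,.103]),p['distortion'])
for n,u,v,z in [('TL',110,204,.012),('TR',345,206,.012),('stripL',142,222,.014),('notch',228,224,.014),('post',279,190,.103),('pin',279,231,.055)]: print(n,ray(p,u,v,z).round(4))
```

```text
[[281.67077711 203.49173997]] [-0.05511647  0.          0.          0.          0.        ]
TL [ 0.4186 -0.0962  0.012 ]
TR [0.5762 0.1405 0.012 ]
stripL [ 0.458  -0.0763  0.014 ]
notch [0.5176 0.0106 0.014 ]
post [0.5024 0.0952 0.103 ]
pin [0.5475 0.0652 0.055 ]
```

View pics/w12c.png

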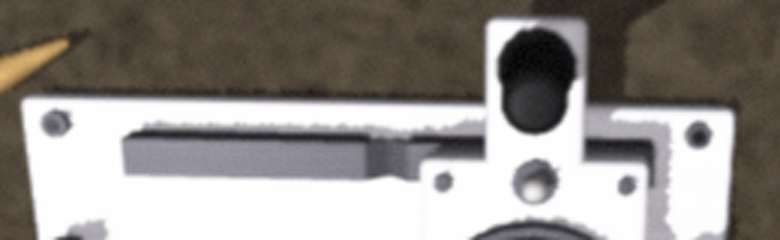

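Run:
```python
from h import *
p=arm.get_image('wrist')
f=lambda cx,cy:(100+cx/3,170+cy/3)
d=np.array([.554,.832])
post=ray(p,*f(534,104),.103);print('post',post)
for z in (.018,.022,.026):
  a=ray(p,*f(122,160),z);b=ray(p,*f(655,170),z);m=ray(p,*f(388,160),z)
  print(z,np.linalg.norm((b-a)[:2]),((b-a)/np.linalg.norm(b-a)).round(3),'travel',(post-m)[:2]@d,(post-(a+b)/2)[:2]@d)
print(ray(p,*f(536,185),.055)[:2], 'pin->post along', (post-ray(p,*f(536,185),.055))[:2]@d)
plan(list(post[:2])+[.16],146.3);plan(list(post[:2])+[.064],146.3)
```

```text
post [0.51320386 0.08715566 0.103     ]
0.018 0.2142192648834017 [0.562 0.827 0.   ] travel 0.05887050641225943 0.059440087370268284
0.022 0.21183291761788345 [0.562 0.827 0.   ] travel 0.058184033455386364 0.0587472694286789
0.026 0.20944657035236527 [0.562 0.827 0.   ] travel 0.05749756049851334 0.058054451487089424
[0.54806928 0.06445242] pin->post along -0.0004263522554616428
move [-0.0029 -0.006   0.1504] [-0.     -0.      0.0035] rows>= 1.5055102371161209 0.07249608464367362
move [-0.003  -0.006   0.3424] [-0.     -0.      0.0035] rows>= 3.424676196929286 0.07249608464367362
```

The notch is about 58 mm along. Descending over the post.

Call:
{"op": "servo_tool", "data": {
  "moves": [1, -0.002, -0.004, 0.08, 0, 0, 0.003, 1, -0.002, -0.004, 0.16, 0, 0, 0.003, 1, -0.002, -0.004, 0.23, 0, 0, 0.003, 1, -0.002, -0.004, 0.29, 0, 0, 0.003, 1, -0.002, -0.004, 0.325, 0, 0, 0.003, 1, -0.002, -0.004, 0.337, 0, 0, 0.003, 1, -0.002, -0.004, 0.337, 0, 0, 0.003]
}}

```text
time_s: 13.55
tcp_pos: [0.5131, 0.0882, 0.0665]
tool_rot: [-180.0, -0.0, 146.4]
ft_force: [-0.9, -0.6, 0.3]
grip_width: 0.0855
```

Run:
```python
from h import *
s=arm.observe();print(s['tcp_pos'],s['tool_rot'],s['ft_force'])
p=snap('wrist','w13.png')
```

```text
[0.51311673 0.08822559 0.06654059] [-1.79961343e+02 -3.77213839e-02  1.46429873e+02] [-0.8986934  -0.63676469  0.34193772]
```

View pics/w13.png

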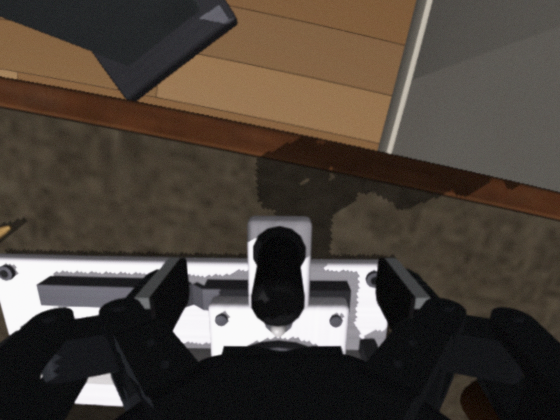

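The post at (278,280) sits between the fingers. Gripping.

Call:
{"op": "servo_tool", "data": {
  "moves": [0, 0, 0, 0, 0, 0, 0, 0, 0, 0, 0, 0, 0, 0, 0, 0, 0, 0, 0, 0, 0, 0, 0, 0, 0, 0, 0, 0, 0, 0, 0, 0, 0, 0, 0, 0, 0, 0, 0, 0, 0, 0, 0, 0, 0, 0, 0, 0, 0, 0, 0, 0, 0, 0, 0, 0],
  "force": 40
}}

```text
time_s: 14.4
tcp_pos: [0.5125, 0.0867, 0.0673]
tool_rot: [-179.8, 0.0, 146.4]
ft_force: [-9.9, -14.2, 17.5]
grip_width: 0.021
```

Run:
```python
from h import *
s=arm.observe();print(s['tcp_pos'],s['tool_rot'],s['ft_force'],s['grip_width'])
d=-np.array([.554,.832,0]);R0=Ro.from_euler('xyz',s['tool_rot'],degrees=True)
print((R0.inv().apply(d)*2).round(3))
```

```text
[0.51247564 0.0866634  0.0672895 ] [-1.79807538e+02  4.65940170e-02  1.46396770e+02] [ -9.90735389 -14.18846428  17.54111495] 0.02103870075597024
[ 0.002 -1.999  0.007]
```

Call:
{"op": "servo_tool", "data": {
  "moves": [0, 0, -0.004, -0.0015, 0, 0, 0, 0, 0, -0.012, -0.0015, 0, 0, 0, 0, 0, -0.022, -0.0015, 0, 0, 0, 0, 0, -0.032, -0.0015, 0, 0, 0, 0, 0, -0.042, -0.0015, 0, 0, 0, 0, 0, -0.052, -0.0015, 0, 0, 0, 0, 0, -0.062, -0.0015, 0, 0, 0, 0, 0, -0.072, -0.0015, 0, 0, 0, 0, 0, -0.08, -0.0015, 0, 0, 0, 0, 0, -0.088, -0.0015, 0, 0, 0, 0, 0, -0.09, -0.0015, 0, 0, 0, 0, 0, -0.09, -0.0015, 0, 0, 0]
}}

```text
time_s: 15.6
tcp_pos: [0.488, 0.0507, 0.0674]
tool_rot: [-180.0, -0.0, 146.5]
ft_force: [-3.3, -0.2, 0.3]
grip_width: 0.0205
```

```bash
cat >> h.py <<'E'
def st():
    s=arm.observe();d=-np.array([.554,.832])
    print('travel mm',((s['tcp_pos'][:2]-[.51247564,.0866634])@d*1000).round(2),'F along',(s['ft_force'][:2]@d).round(2),s['ft_force'].round(1),s['tcp_pos'].round(4),s['grip_width'])
E
python3 - <<'E'
from h import *
st();p=snap('wrist','w14.png');st()
E
```

```text
travel mm 43.46 F along 1.96 [-3.3 -0.2  0.3] [0.488  0.0507 0.0674] 0.02054738506411244
travel mm 43.44 F along 2.62 [-3.3 -0.9  1.1] [0.4881 0.0507 0.0674] 0.020988902357421676
```

View pics/w14.png

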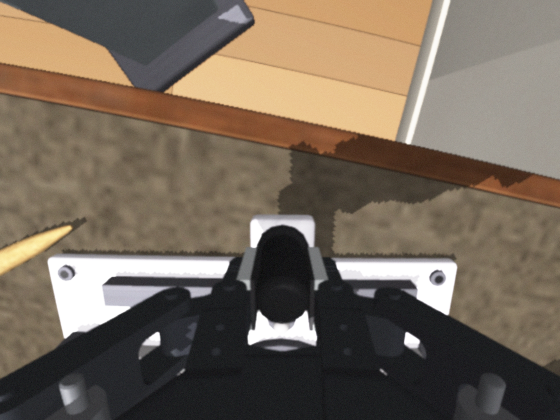

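Call:
{"op": "servo_tool", "data": {
  "moves": [0, 0, -0.004, 0, 0, 0, 0, 0, 0, -0.008, 0, 0, 0, 0, 0, 0, -0.01, 0, 0, 0, 0, 0, 0, -0.01, 0, 0, 0, 0]
}}

```text
time_s: 16.05
tcp_pos: [0.4856, 0.0471, 0.0674]
tool_rot: [180.0, -0.0, 146.5]
ft_force: [-2.2, 4.9, -2.0]
grip_width: 0.0204
```

```bash
python3 -c "
from h import *
st()"
```

```text
travel mm 47.79 F along -2.86 [-2.2  4.9 -2. ] [0.4856 0.0471 0.0674] 0.020405607401954746
```

Call:
{"op": "servo_tool", "data": {
  "moves": [0, 0, -0.002, 0, 0, 0, 0, 0, 0, -0.004, 0, 0, 0, 0, 0, 0, -0.004, 0, 0, 0, 0]
}}

```text
time_s: 16.35
tcp_pos: [0.4844, 0.0454, 0.0674]
tool_rot: [180.0, -0.0, 146.5]
ft_force: [-2.4, 3.6, -0.3]
grip_width: 0.0207
```

```bash
python3 -c "
from h import *
st()"
```

```text
travel mm 49.88 F along -1.68 [-2.4  3.6 -0.3] [0.4844 0.0454 0.0674] 0.020676330997452187
```

Call:
{"op": "servo_tool", "data": {
  "moves": [0, 0, -0.002, 0, 0, 0, 0, 0, 0, -0.004, 0, 0, 0, 0, 0, 0, -0.004, 0, 0, 0, 0]
}}

```text
time_s: 16.65
tcp_pos: [0.4831, 0.0435, 0.0674]
tool_rot: [-180.0, -0.0, 146.5]
ft_force: [-4.8, 2.2, 0.7]
grip_width: 0.0209
```

```bash
python3 -c "
from h import *
st()"
```

```text
travel mm 52.18 F along 0.79 [-4.8  2.2  0.7] [0.4831 0.0435 0.0674] 0.020882853804699324
```

Call:
{"op": "servo_tool", "data": {
  "moves": [0, 0, -0.002, 0, 0, 0, 0, 0, 0, -0.004, 0, 0, 0, 0, 0, 0, -0.004, 0, 0, 0, 0]
}}

```text
time_s: 16.95
tcp_pos: [0.4819, 0.0416, 0.0674]
tool_rot: [-180.0, -0.0, 146.5]
ft_force: [-6.5, -0.2, 2.6]
grip_width: 0.0207
```

```bash
python3 -c "
from h import *
st()"
```

```text
travel mm 54.46 F along 3.75 [-6.5 -0.2  2.6] [0.4819 0.0416 0.0674] 0.020742470183020043
```

The pull-in is starting: force along the rail has flipped to +3.8 N at 54.5 mm. Going on in small steps, with a small sideways relief.

Call:
{"op": "servo_tool", "data": {
  "moves": [0, 0.0005, -0.002, 0, 0, 0, 0, 0, 0.001, -0.003, 0, 0, 0, 0, 0, 0.001, -0.003, 0, 0, 0, 0]
}}

```text
time_s: 17.25
tcp_pos: [0.4811, 0.0405, 0.0675]
tool_rot: [-180.0, 0.0, 146.5]
ft_force: [-2.0, 0.1, -3.1]
grip_width: 0.0208
```

```bash
python3 -c "
from h import *
st()"
```

```text
travel mm 55.79 F along 1.04 [-2.   0.1 -3.1] [0.4811 0.0405 0.0675] 0.0208185189959521
```

Call:
{"op": "servo_tool", "data": {
  "moves": [0, 0, -0.002, 0, 0, 0, 0, 0, 0, -0.002, 0, 0, 0, 0, 0, 0, -0.002, 0, 0, 0, 0]
}}

```text
time_s: 17.55
tcp_pos: [0.4805, 0.0396, 0.0675]
tool_rot: [-180.0, -0.0, 146.4]
ft_force: [-3.1, -2.5, -3.5]
grip_width: 0.0208
```

```bash
python3 -c "
from h import *
st()"
```

```text
travel mm 56.9 F along 3.8 [-3.1 -2.5 -3.5] [0.4805 0.0396 0.0675] 0.02075841337865686
```

Call:
{"op": "servo_tool", "data": {
  "moves": [0, 0, -0.002, 0, 0, 0, 0, 0, 0, -0.002, 0, 0, 0, 0, 0, 0, -0.002, 0, 0, 0, 0]
}}

```text
time_s: 17.85
tcp_pos: [0.48, 0.0388, 0.0675]
tool_rot: [-180.0, -0.0, 146.4]
ft_force: [-3.0, -2.6, -4.6]
grip_width: 0.0208
```

```bash
python3 -c "
from h import *
st()"
```

```text
travel mm 57.81 F along 3.84 [-3.  -2.6 -4.6] [0.48   0.0388 0.0675] 0.02081088467718666
```

Call:
{"op": "servo_tool", "data": {
  "moves": [0, 0, -0.002, 0, 0, 0, 0, 0, 0, -0.002, 0, 0, 0, 0, 0, 0, -0.002, 0, 0, 0, 0]
}}

```text
time_s: 18.15
tcp_pos: [0.4797, 0.0384, 0.0675]
tool_rot: [180.0, -0.0, 146.5]
ft_force: [0.3, 2.3, -9.6]
grip_width: 0.0207
```

```bash
python3 -c "
from h import *
st()"
```

```text
travel mm 58.36 F along -2.07 [ 0.3  2.3 -9.6] [0.4797 0.0384 0.0675] 0.020743357182724968
```

Call:
{"op": "servo_tool", "data": {
  "moves": [0, 0, -0.002, 0, 0, 0, 0, 0, 0, -0.002, 0, 0, 0, 0, 0, 0, -0.002, 0, 0, 0, 0]
}}

```text
time_s: 18.45
tcp_pos: [0.4795, 0.0381, 0.0675]
tool_rot: [179.9, -0.0, 146.5]
ft_force: [4.2, 9.3, -12.6]
grip_width: 0.0207
```

```bash
python3 -c "
from h import *
st();q=snap('scene','s15.png');cv2.imwrite('pics/s15c.png',cv2.resize(q['color'][150:290,180:320,::-1],None,fx=4,fy=4,interpolation=cv2.INTER_CUBIC));p=snap('wrist','w15.png')"
```

```text
travel mm 58.73 F along -10.05 [  4.2   9.3 -12.6] [0.4795 0.0381 0.0675] 0.020727353198452626
```

View pics/s15c.png

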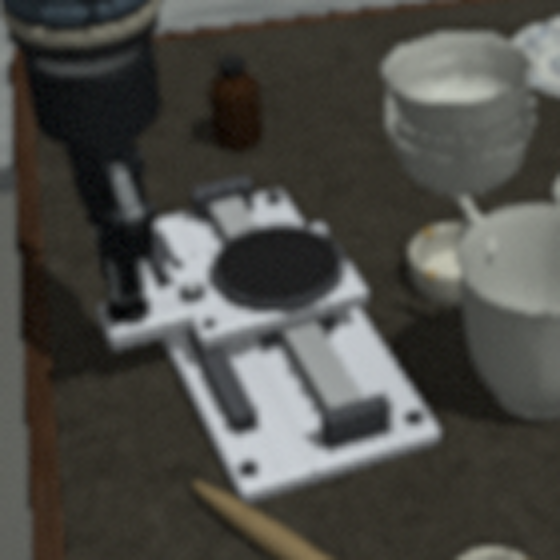

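View pics/w15.png

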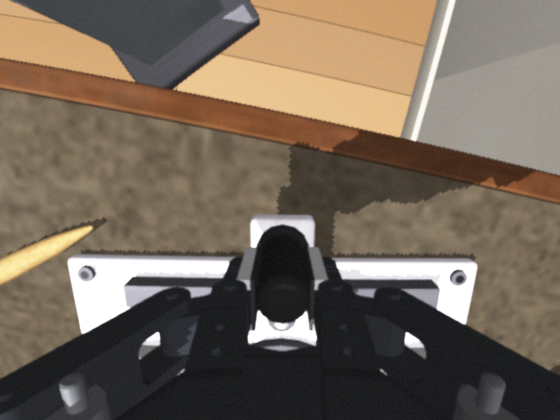

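The resistance flipped from +3.8 N to −10 N between 57.8 and 58.7 mm, so the ball is at the notch's middle, matching the 58 mm seen. I'll back off slightly to relax the load.

Call:
{"op": "servo_tool", "data": {
  "moves": [0, 0, 0.001, 0.001, 0, 0, 0, 0, 0, 0.0015, 0.0015, 0, 0, 0, 0, 0, 0.0015, 0.0015, 0, 0, 0, 0, 0, 0.0015, 0.0015, 0, 0, 0, 0, 0, 0.0015, 0.0015, 0, 0, 0, 0, 0, 0.0015, 0.0015, 0, 0, 0],
  "force": 40
}}

```text
time_s: 19.15
tcp_pos: [0.4797, 0.0383, 0.0674]
tool_rot: [179.9, 0.0, 146.5]
ft_force: [-4.4, 4.1, 3.8]
grip_width: 0.0208
```

Run:
```python
from h import *
st();q=snap('scene','s16.png');st()
for th in ['mug','post_top']: print(th,[(d['score'],w(q,d['point']).round(4)) for d in arm.place_of(q,th)[:2]])
print(arm.observe()['time_s'])
```

```text
travel mm 58.4 F along -0.92 [-4.4  4.1  3.8] [0.4797 0.0383 0.0674] 0.02083955514882106
travel mm 58.42 F along -0.86 [-4.6  4.1  3.7] [0.4796 0.0383 0.0674] 0.020335497916059635
mug [(0.73, array([ 0.5476, -0.021 ,  0.001 ])), (0.59, array([ 0.6027, -0.1917, -0.0017]))]
post_top [(0.87, array([0.4824, 0.0407, 0.102 ])), (0.51, array([ 6.017e-01, -1.912e-01,  2.000e-04]))]
19.3
```

View pics/s16.png

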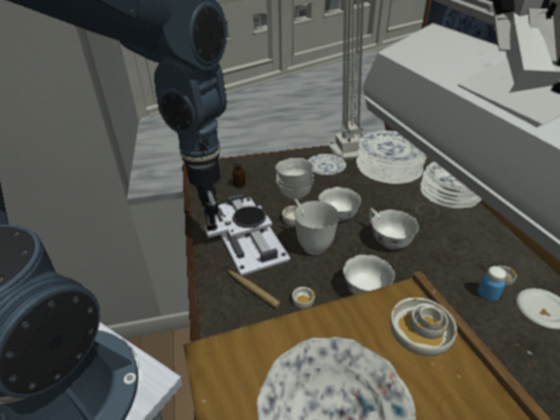

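The mug stands at (317,228), clear of the slide and the dish. The post is gripped at 58.4 mm with under 1 N along the rail. Handing in.

```bash
python3 -c "
from h import *
print(arm.close_job());st()"
```

```text
the job is handed in; nothing more can be done
None
the job is handed in; nothing more can be done
```

The mug is on the bench and the carriage is in the notch, with the fingers still holding the post. I handed the job in at about 19.3 s of the 64 s allowed. No verdict was reported.

**Mug:** I lifted it by the handle, moved it past the slide and lowered it until I felt about 10 N of contact, then let go. In the last picture it stands upright at about (0.60, −0.19), clear of the slide and the dishes. The last reading put its underside at about z = 0.

**Carriage:** I gripped the post at 40 N and slid it along the rail.
- **Finding the notch:** The carriage was drawn in from about 52 mm with up to 3.8 N. That turned to 10 N of resistance between 57.8 and 58.7 mm, so the ball was at the notch's middle. My camera measurement of the notch had given about 58 mm.
- **Final hold:** I eased back to about 58.4 mm, where the force along the rail was under 1 N with the grip still closed on the post.

**Checks that fell short or disagreed:**
- The ball's drop can't be seen directly, so I judged it from the force change and the camera measurement.
- The detector's best guess for the mug in the final picture was actually the slide. Its second guess matched where the mug stands.
- The final post reading was about 3 to 4 mm from the tool position, which is within its stated error.
- The handle pinched to 6.6 mm rather than the listed 12 mm, but it did not slip.
- I judged from the pictures that the bystanders had not moved and did not measure them again.

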